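# Find the nitrogen valve key left latched down and release it

## Task

On the nitrogen valve bank one of the four identical push-on, push-off keys has been left latched down, so its gas line is still open. With a fingertip tap all four keys lightly, one at a time from left to right as seen from the robot, to feel which one sits lower; then press only that key fully in and let go so that it springs up and all four keys stand up. Do not push in a key that is already up, do not let the latched one go before all four are checked, and grasp or lift nothing and leave the wash bottle, timer and beaker where they stand.

Things in the scene. Friction and masses are not known exactly. Their poses are not given: they have to be found in the camera images.
- valve_bank: fixed valve bank, 212 (y) x 100 mm (x), on a foot plate: four grey slices (tops 68 mm above the bench, bezels 70.5) between black end blocks, a round gauge (top 120 mm up) at the back of the left block. Origin: centre of its underside, on the bench; x to its back, y to its left seen from the robot, z up. Key centres at x = 0, y = +61.5, +20.5, -20.5, -61.5 mm
- key_a: one of four identical keys: white square cap, 26 x 26 mm, with a grey line round it, in a black bezel 35 mm wide. Origin: centre of its flat top face, z up; it moves with the key: 83.5 mm above the bench when up, 78.7 mm latched, 75 mm fully in. Its place in the row changes from run to run
- key_b: one of four identical keys: white square cap, 26 x 26 mm, with a grey line round it, in a black bezel 35 mm wide. Origin: centre of its flat top face, z up; it moves with the key: 83.5 mm above the bench when up, 78.7 mm latched, 75 mm fully in. Its place in the row changes from run to run
- key_c: one of four identical keys: white square cap, 26 x 26 mm, with a grey line round it, in a black bezel 35 mm wide. Origin: centre of its flat top face, z up; it moves with the key: 83.5 mm above the bench when up, 78.7 mm latched, 75 mm fully in. Its place in the row changes from run to run
- key_d: one of four identical keys: white square cap, 26 x 26 mm, with a grey line round it, in a black bezel 35 mm wide. Origin: centre of its flat top face, z up; it moves with the key: 83.5 mm above the bench when up, 78.7 mm latched, 75 mm fully in. Its place in the row changes from run to run
- key_a_travel (a joint): depth of key_a in m: 0 up, 0.0048 latched down, 0.0085 fully in (hard stop). Spring: 1.2 N to start it moving from up, 2.3 N to move it from latched, 3.1 N fully in. Push-push latch: an up key catches, and a latched key comes free, when pushed past about 0.007 and let go; pushed less far it goes back to where it was
- key_b_travel (a joint): depth of key_b in m: 0 up, 0.0048 latched down, 0.0085 fully in (hard stop). Spring: 1.2 N to start it moving from up, 2.3 N to move it from latched, 3.1 N fully in. Push-push latch: an up key catches, and a latched key comes free, when pushed past about 0.007 and let go; pushed less far it goes back to where it was
- key_c_travel (a joint): depth of key_c in m: 0 up, 0.0048 latched down, 0.0085 fully in (hard stop). Spring: 1.2 N to start it moving from up, 2.3 N to move it from latched, 3.1 N fully in. Push-push latch: an up key catches, and a latched key comes free, when pushed past about 0.007 and let go; pushed less far it goes back to where it was
- key_d_travel (a joint): depth of key_d in m: 0 up, 0.0048 latched down, 0.0085 fully in (hard stop). Spring: 1.2 N to start it moving from up, 2.3 N to move it from latched, 3.1 N fully in. Push-push latch: an up key catches, and a latched key comes free, when pushed past about 0.007 and let go; pushed less far it goes back to where it was
- wash_bottle: white squeeze bottle, 68 mm diameter, 170 mm tall, loose; origin at the centre of its foot, z up. Left of the bank; to be left alone
- timer: white bench timer, 42 x 62 x 62 mm, loose; origin at the centre of its foot, z up. Left of the bank; to be left alone
- beaker: small empty glass beaker, 53 mm across, 58 mm tall, loose; origin at the centre of its foot, z up. Right of the bank; to be left alone

How it is judged (in metres and radians):
On the way, in this order (a step that is already met when the one before it is completed fails the run):
1. a fingertip taps the leftmost key while a key is still latched down (((contact force between the fingers and key_a above 0.3 N and y of key_a in the frame of valve_bank between 0.041 and 0.2 m) or (contact force between the fingers and key_b above 0.3 N and y of key_b in the frame of valve_bank between 0.041 and 0.2 m) or (contact force between the fingers and key_c above 0.3 N and y of key_c in the frame of valve_bank between 0.041 and 0.2 m) or (contact force between the fingers and key_d above 0.3 N and y of key_d in the frame of valve_bank between 0.041 and 0.2 m)) and value of joint any of key_a_travel, key_b_travel, key_c_travel, key_d_travel above 0.004 m), for 0.02 s.
2. a fingertip taps the second key while a key is still latched down (((contact force between the fingers and key_a above 0.3 N and y of key_a in the frame of valve_bank between 0 and 0.041 m) or (contact force between the fingers and key_b above 0.3 N and y of key_b in the frame of valve_bank between 0 and 0.041 m) or (contact force between the fingers and key_c above 0.3 N and y of key_c in the frame of valve_bank between 0 and 0.041 m) or (contact force between the fingers and key_d above 0.3 N and y of key_d in the frame of valve_bank between 0 and 0.041 m)) and value of joint any of key_a_travel, key_b_travel, key_c_travel, key_d_travel above 0.004 m), for 0.02 s.
3. a fingertip taps the third key while a key is still latched down (((contact force between the fingers and key_a above 0.3 N and y of key_a in the frame of valve_bank between -0.041 and 0 m) or (contact force between the fingers and key_b above 0.3 N and y of key_b in the frame of valve_bank between -0.041 and 0 m) or (contact force between the fingers and key_c above 0.3 N and y of key_c in the frame of valve_bank between -0.041 and 0 m) or (contact force between the fingers and key_d above 0.3 N and y of key_d in the frame of valve_bank between -0.041 and 0 m)) and value of joint any of key_a_travel, key_b_travel, key_c_travel, key_d_travel above 0.004 m), for 0.02 s.
4. a fingertip taps the rightmost key while a key is still latched down (((contact force between the fingers and key_a above 0.3 N and y of key_a in the frame of valve_bank between -0.2 and -0.041 m) or (contact force between the fingers and key_b above 0.3 N and y of key_b in the frame of valve_bank between -0.2 and -0.041 m) or (contact force between the fingers and key_c above 0.3 N and y of key_c in the frame of valve_bank between -0.2 and -0.041 m) or (contact force between the fingers and key_d above 0.3 N and y of key_d in the frame of valve_bank between -0.2 and -0.041 m)) and value of joint any of key_a_travel, key_b_travel, key_c_travel, key_d_travel above 0.004 m), for 0.02 s.
5. the latched key is pressed in (value of joint any of key_a_travel, key_b_travel, key_c_travel, key_d_travel above 0.0066 m).
6. it has sprung up, and all four keys stand up (value of joint each of key_a_travel, key_b_travel, key_c_travel, key_d_travel below 0.0012 m), for 0.2 s.
At the end, for the whole second after the job is handed in: all four keys stand up (each within 1.2 mm of its upper stop), and the wash bottle, timer and beaker stand upright within 20 mm of where they were (all of step 6 and distance of each of wash_bottle, timer, beaker from where it was at the start of the episode below 0.02 m and angle between each of wash_bottle, timer, beaker's own z axis and vertical below 0.2 rad); the robot touches nothing.
It fails at once if a key that was up is pushed in far enough to catch (more than 6.3 mm) while another is latched ((value of joint key_a_travel above 0.0063 m and value of joint any of key_b_travel, key_c_travel, key_d_travel above 0.004 m) or (value of joint key_b_travel above 0.0063 m and value of joint any of key_a_travel, key_c_travel, key_d_travel above 0.004 m) or (value of joint key_c_travel above 0.0063 m and value of joint any of key_a_travel, key_b_travel, key_d_travel above 0.004 m) or (value of joint key_d_travel above 0.0063 m and value of joint any of key_a_travel, key_b_travel, key_c_travel above 0.004 m)).
It fails at once if the wash bottle, timer or beaker is shifted more than 20 mm, lifted or tipped (distance of any of wash_bottle, timer, beaker from where it was at the start of the episode above 0.02 m or angle between any of wash_bottle, timer, beaker's own z axis and vertical above 0.3 rad or height (world z) of any of wash_bottle, timer, beaker above 0.01 m).
It also fails if it takes over 48 s, if anything falls off the work surface, if the arm or the gripper's body presses on something with over 40 N, if the wrist force passes 120 N, or if a joint passes its speed limit or range.

## Robot

A 6-joint arm with a two-finger parallel gripper is mounted at the origin on a cart in front of the work surface, level with it; the furniture and walls round the work are solid. World frame = base frame: x ahead of the robot, y to its left, z up, the work surface at z = 0. Lengths are in mm, angles in rad, forces in N, time in s.
With the tool pointing down it reaches from about 350 to 775 mm from the base axis. Payload 7.3 kg.
Tool frame: the origin (TCP) lies on the mounting face of the last link; the fingertips stand 178 mm ahead of it and the grasp point (between the pads) lies 159 mm ahead of it; z points along the fingers, y is the line along which they close (so a half turn about z gives the same grasp; the last joint's range is limited). The gripper opens to 92 mm and grips with 3 to 60 N. Pads are 19 mm wide; open, the fingers measure 130 mm over their backs; the gripper's body (75 mm by 190 mm) begins 47 mm behind the grasp point.
Start: joints at [1.067, 0.342, 1.524, -0, 1.275, -0.146], TCP at [183.841, 491.762, 404.741] pointing down, gripper open.
Joint ranges: [-2.53, 2.53], [-0.77, 2.02], [0.04, 2.7], [-1, 4.14], [0.28, 2.66], [-3.11, 3.11]. Speed limits (rad/s): [2.57, 2.57, 3.14, 3.14, 3.14, 3.14].

## Interface

Orientations are given as [roll, pitch, yaw] about the fixed x, y, z axes, in that order (R = Rz(yaw) Ry(pitch) Rx(roll)).
In Python, from plant import bot gives the robot as it stands.
- The arm moves only by the shell command python3 shift.py FILE, which reads ROWS from the file FILE. ROWS is one flat JSON list of numbers that holds 1 to 5 rows one after another, with no inner brackets; each row has 5 numbers: the finger opening in mm, then dx, dy, dz in mm, then a turn about the tool's z in rad; each row is the pose to reach, as a shift and turn from the pose commanded when the command began, along the tool's axes at that moment; what a row does not reach only later rows make up. A row lasts 1/8 s, in which the tool goes at most 62.5 mm and 0.188 rad, less where a joint would pass 70% of its speed; a pose out of reach is approached as far as the arm can. The fingers move at their own pace and stop on an object; the grip force is fixed at half the most. Time passes only in rows, so rows that do not move let the fingers close. It prints the time, the measured TCP pose, the force, the opening and the grip force at its end. Input that does not fit is refused with a message, and nothing moves.
- bot.get_obs(): the state, without advancing time (a new reading comes with each control period).
- bot.capture(name): name is "scene" or "top" or "wrist"; returns a dict with "color" (384x512x3 uint8, red, green, blue), "K" (3x3 intrinsics, pixels), "R" (3x3) and "t" (3): a world point X has camera coordinates R X + t. Camera axes: x right, y down, z forward; pixel columns grow to the right and rows downward; lengths in mm; the calibration is good to about 2 mm. A picture is of the moment at which its call begins. There is no depth.
- bot.close_job(): hands the job in; it is judged then, once.
The state is a dict: "time": time; "joint_positions": joint angles; "dq": joint speeds; "tau": joint torques, N m; "tool_pos": TCP position; "tcp_rot": TCP orientation; "contact_force": force on the tool from outside, world axes, zero at the start; "moment": the same for the moment, N m; "grip_width": finger opening in mm; "finger_force": force on a finger pad.
Only numpy, scipy, OpenCV 4.12 (cv2) and the standard library are available. Lean on these libraries where they do the work, as an engineer would, in place of code of your own. Each camera call takes 0.05 s, during which the arm holds its last target. There are 200 camera calls.

## Working session

There is one attempt and no reset: what is moved stays moved. The work goes in short steps, Python scripts to look and compute and a shell command to move; the robot and the scene stay as the last step left them, time stands still between calls to the robot, and variables do not carry over. Pictures are saved under pics/ and viewed, at most 10 in all, crops included, and the job is handed in when it is done.

```bash
ls; mkdir -p pics; python3 - <<'E'
from plant import bot
import cv2
o=bot.get_obs();print({k:o[k] for k in("time","tool_pos","tcp_rot","contact_force","grip_width")})
for n in("top","scene"):
    c=bot.capture(n);cv2.imwrite(f"pics/{n}0.png",c["color"][:,:,::-1]);print(n,c["K"].tolist(),c["R"].tolist(),c["t"].tolist())
E
```

```text
pics
plant.py
shift.py
{'time': 0.0, 'tool_pos': array([183.7604714 , 491.63455098, 404.04210164]), 'tcp_rot': array([-3.14004999e+00, -2.36428978e-04,  2.78381338e+00]), 'contact_force': array([-0.98556831,  0.30059724, -0.5271221 ]), 'grip_width': 91.89090047146762}
top [[374.0876265253233, 0.0, 254.27993462089313], [0.0, 374.0876265253233, 193.55363030376267], [0.0, 0.0, 1.0]] [[0.017230964492624068, -0.9996763285039513, 0.018717160348575276], [-0.9819725583556158, -0.020444180838486547, -0.1879146883731302], [0.18823652275576416, -0.015141786509642813, -0.9820069947826824]] [230.76698408170284, 506.36229525665306, 867.0975314330985]
scene [[417.01614237846485, 0.0, 258.3780346095971], [0.0, 417.01614237846485, 192.36446368559854], [0.0, 0.0, 1.0]] [[0.4751363296641291, -0.8797780825929187, 0.015362083922033446], [-0.5576416524287017, -0.31457527284855946, -0.7681654673238323], [0.6806476736975502, 0.35641678285594486, -0.6400670442920264]] [-36.201923708299624, 438.880735947784, 491.77735714777884]
```

View pics/top0.png

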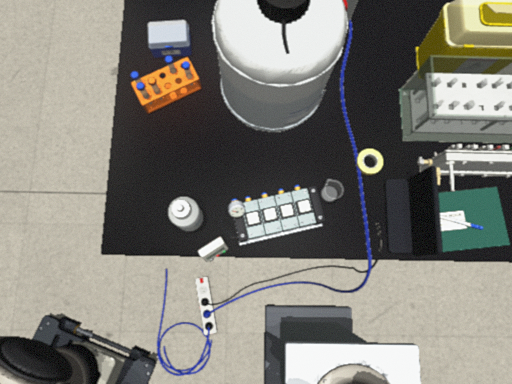

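View pics/scene0.png

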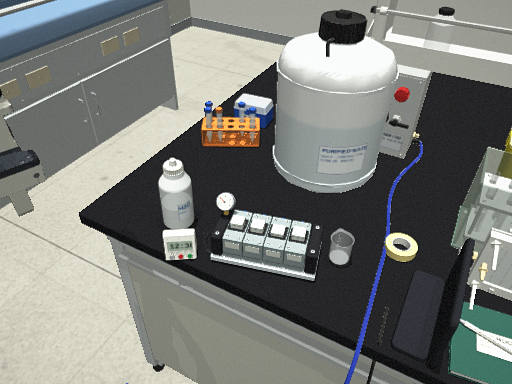

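The top view shows the four white caps near (253,218), (270,214), (287,211) and (304,206), with the bank turned slightly. The scene view shows them near (240,221), (259,226), (278,231) and (299,232). The gauge is at top (236,208), the timer at top (212,248), the bottle at top (184,212) and the beaker at top (332,190).

```bash
cat > h.py <<'E'
import numpy as np, cv2
def ray(c,p,z):
    R=np.array(c["R"]);t=np.array(c["t"]);C=-R.T@t
    d=R.T@np.linalg.solve(np.array(c["K"]),[p[0],p[1],1.]);return C+d*(z-C[2])/d[2]
def P(c):return np.array(c["K"])@np.c_[c["R"],c["t"]]
def caps(img,box,th=190,amin=20,amax=400):
    x0,y0,x1,y1=box;m=(img[y0:y1,x0:x1].min(2)>th).astype(np.uint8)
    n,_,s,c=cv2.connectedComponentsWithStats(m,connectivity=4)
    return [((c[i]+[x0,y0]).round(1).tolist(),s[i,2:].tolist()) for i in range(1,n) if amin<s[i,4]<amax]
E
python3 - <<'E'
from plant import bot
from h import *
t=bot.capture("top");s=bot.capture("scene")
for th in(190,215,235):
  print(th,caps(t["color"],(243,195,318,232),th));print(th,caps(s["color"],(225,205,315,250),th))
for n,p,z in(("gauge",(236,208),120),("timer",(212,248),60),("bottle",(182,207),165),("beaker",(332,190),50)):print(n,ray(t,p,z).round())
def crop(c,b):
    x0,y0,x1,y1=b;return cv2.resize(c["color"][y0:y1,x0:x1,::-1],(800,290),interpolation=cv2.INTER_CUBIC)
cv2.imwrite("pics/crop1.png",np.vstack([crop(t,(225,185,345,245)),crop(s,(205,195,325,255))]))
E
```

```text
190 [([283.0, 198.8], [16, 10, 120]), ([299.3, 196.8], [15, 6, 66]), ([266.3, 202.1], [16, 12, 138]), ([251.0, 205.5], [14, 12, 118]), ([303.9, 205.6], [13, 12, 114]), ([286.7, 209.9], [12, 11, 111]), ([269.9, 213.5], [13, 12, 116]), ([252.6, 217.5], [12, 12, 116]), ([306.3, 218.7], [17, 13, 143]), ([289.3, 222.7], [16, 13, 145]), ([272.7, 226.4], [16, 11, 144]), ([255.7, 228.6], [17, 7, 91]), ([303.0, 228.2], [31, 7, 67])]
190 [([227.5, 206.8], [7, 5, 28]), ([240.1, 217.5], [22, 14, 186]), ([259.2, 220.7], [20, 15, 202]), ([279.4, 225.3], [20, 18, 234]), ([299.8, 228.3], [20, 16, 219]), ([233.7, 235.1], [20, 12, 160]), ([253.7, 239.0], [22, 13, 169]), ([274.4, 243.1], [22, 13, 179]), ([295.1, 245.9], [22, 9, 138])]
215 [([304.1, 205.6], [13, 12, 107]), ([286.7, 209.9], [12, 11, 107]), ([269.8, 213.6], [12, 12, 108]), ([252.7, 217.5], [12, 12, 109]), ([288.8, 222.7], [14, 11, 71]), ([271.6, 226.5], [15, 10, 98]), ([255.5, 228.9], [15, 6, 65]), ([302.8, 228.5], [28, 6, 47])]
215 [([227.3, 206.8], [7, 5, 27]), ([238.3, 218.8], [19, 12, 127]), ([258.1, 221.7], [19, 15, 154]), ([278.5, 228.0], [18, 14, 141]), ([298.7, 230.3], [15, 12, 136]), ([233.3, 234.4], [19, 10, 121]), ([253.5, 238.4], [20, 11, 131]), ([273.7, 242.3], [21, 11, 132]), ([295.7, 245.7], [20, 9, 109])]
235 [([304.0, 205.7], [11, 12, 100]), ([286.8, 209.9], [12, 11, 100]), ([269.8, 213.6], [11, 12, 101]), ([252.6, 217.6], [12, 12, 106]), ([302.9, 228.6], [26, 6, 37])]
235 [([226.8, 206.9], [6, 5, 22]), ([237.5, 219.4], [14, 10, 104]), ([257.5, 223.2], [14, 11, 110]), ([277.8, 228.7], [15, 11, 116]), ([298.7, 230.9], [14, 11, 117])]
gauge [454. 282. 120.]
timer [368. 337.  60.]
bottle [447. 393. 165.]
beaker [514.  51.  50.]
```

View pics/crop1.png

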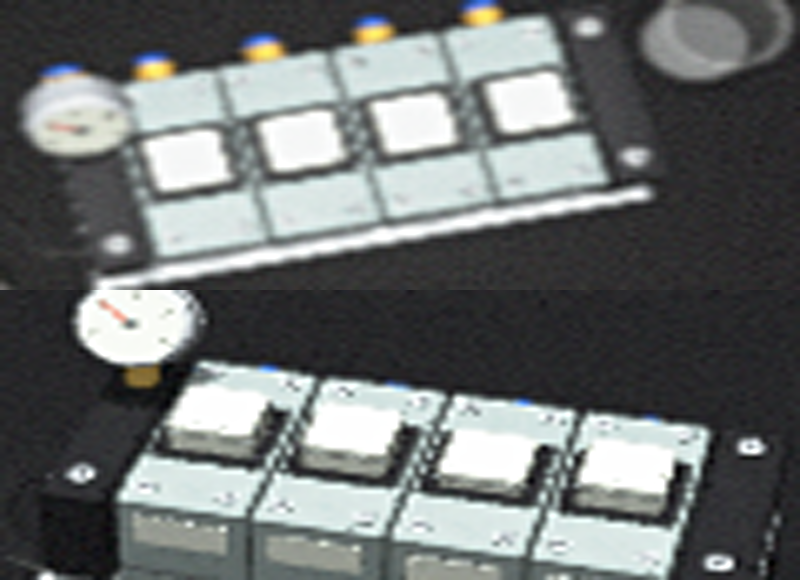

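The enlarged crop shows all four caps clearly in both views. In the scene view the third cap shows less side wall, so it is probably the latched one. Next I triangulate.

```bash
python3 - <<'E'
from plant import bot
from h import *
from scipy.spatial.transform import Rotation as Ro
t=bot.capture("top");s=bot.capture("scene")
a=np.array([[252.6,217.6],[269.8,213.6],[286.8,209.9],[304.0,205.7]]);b=np.array([[237.5,219.4],[257.5,223.2],[277.8,228.7],[298.7,230.9]])
X=cv2.triangulatePoints(P(t),P(s),a.T,b.T);X=(X[:3]/X[3]).T;print("tri",X.round(1))
g=np.array([ray(t,p,82) for p in a]);print("top ray z82",g.round(1));print("scene ray",np.array([ray(s,p,82) for p in b]).round(1))
d=g[0]-g[3];print("pitch",np.hypot(*d[:2])/3,"yaw of bank",np.arctan2(d[1],d[0])-np.pi/2)
o=bot.get_obs();R=Ro.from_euler("xyz",o["tcp_rot"]).as_matrix();print(R.round(3))
tip=o["tool_pos"]+R[:,2]*178;print(tip)
for q in g: print("tool shift",(R.T@(q-tip)).round(1))
E
```

```text
tri [[438.  243.8  84.1]
 [448.1 204.2  83.9]
 [458.1 164.5  79.4]
 [468.1 124.9  84.1]]
top ray z82 [[438.2 243.8  82. ]
 [448.4 204.1  82. ]
 [457.8 164.6  82. ]
 [468.5 124.4  82. ]]
scene ray [[439.9 244.9  82. ]
 [449.8 205.2  82. ]
 [455.6 163.6  82. ]
 [469.9 125.7  82. ]]
pitch 41.06502605336757 yaw of bank 0.24826314664687898
[[-0.937  0.35  -0.   ]
 [ 0.35   0.937 -0.   ]
 [ 0.    -0.    -1.   ]]
[183.78270268 491.65575413 226.50296145]
tool shift [-325.1 -143.   144.6]
tool shift [-348.5 -176.6  144.6]
tool shift [-371.2 -210.3  144.6]
tool shift [-395.3 -244.2  144.6]
```
Bank yaw 0.248: bank y axis = (-0.245,0.97)?? d = g0-g3 = (-30,119): bank y=( -sin.248, cos.248). Good. Key 3 at 79.4: latched, confirmed by tapping.

Triangulated cap tops are 84.1, 83.9, 79.4 and 84.1 mm, so the third key should be the latched one; the taps will confirm it. I'll close the fingers and go over key 1, with the closing line turned along the bank's depth and kept high above the bottle.

```bash
cat > rel.py <<'E'
import sys
from plant import bot
from h import *
from scipy.spatial.transform import Rotation as Ro
K=[[438.2,244.0],[448.3,204.2],[458.1,164.6],[468.1,124.8]]
o=bot.get_obs();R=Ro.from_euler("xyz",o["tcp_rot"]).as_matrix();tip=o["tool_pos"]+R[:,2]*178
print("t",o["time"],"tip",tip.round(2),"F",o["contact_force"].round(2),"w",round(o["grip_width"],1),"yangle",np.arctan2(R[1,1],R[0,1]).round(3))
for q in K: print((R.T@(np.r_[q,83.5]-tip)).round(1))
E
echo '[0,-54,-24,0,0.18,0,-108,-48,0,0.36,0,-162,-72,0,0.54,0,-216,-96,0,0.72,0,-270,-119,0,0.9]' > next.json && python3 shift.py next.json
echo '[0,0,0,0,0.06,0,0,0,0,0.06,0,0,0,0,0.06]' > next.json && python3 shift.py next.json
python3 rel.py
```

```text
time: 0.92
tool_pos: [396.2, 284.2, 404.9]
tcp_rot: [3.141, -0.0, 1.878]
contact_force: [0.3, 0.4, 0.1]
grip_width: 46.4
finger_force: 0.0
time: 1.3
tool_pos: [394.7, 286.1, 404.7]
tcp_rot: [-3.142, -0.0, 1.826]
contact_force: [-0.4, 0.9, 0.1]
grip_width: 16.3
finger_force: 0.0
t 1.3 tip [394.64 286.13 226.73] F [-0.37  0.86  0.08] w 16.3 yangle 0.255
[-51.8  31.5 143.2]
[-92.8  31.3 143.2]
[-133.6   30.7  143.2]
[-174.7   30.4  143.2]
```

```bash
echo '[0,-40,24,0,0,0,-51.8,31.5,40,0,0,-51.8,31.5,95,0,0,-51.8,31.5,130,0,0,-51.8,31.5,130,0]' > next.json && python3 shift.py next.json
python3 rel.py; python3 - <<'E'
from plant import bot
import cv2
cv2.imwrite("pics/s2.png",cv2.resize(bot.capture("scene")["color"][130:290,160:360,::-1],(750,600)))
E
```

```text
time: 1.92
tool_pos: [437.4, 243.9, 272.8]
tcp_rot: [-3.136, 0.001, 1.826]
contact_force: [-0.3, 0.7, 1.2]
grip_width: 0.5
finger_force: 0.0
t 1.925 tip [436.47 243.55  94.76] F [-0.31  0.68  1.24] w 0.5 yangle 0.255
[ 0.   1.9 11.2]
[-41.1   1.6  11.3]
[-81.8   1.1  11.3]
[-122.9    0.7   11.3]
```

View pics/s2.png

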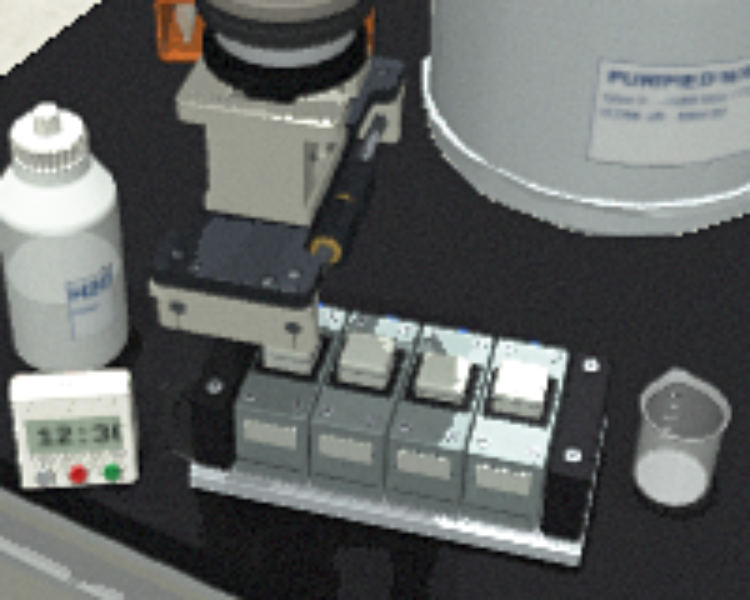

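The fingers are above key 1 at about (290,350) in the crop and clear of the bottle and timer. I'll step down, reading the force at each stage.

```bash
echo '[0,0,1,0,0,0,0,1,0,0]' > next.json && python3 shift.py next.json; python3 rel.py|head -2; echo '[0,0,0,5,0,0,0,0,9,0,0,0,0,9,0]' > next.json && python3 shift.py next.json; python3 rel.py|head -2
```

```text
time: 2.22
tool_pos: [439.9, 244.1, 276.4]
tcp_rot: [3.138, -0.0, 1.824]
contact_force: [0.3, -0.1, -0.4]
grip_width: 0.5
finger_force: 0.0
t 2.225 tip [440.45 244.32  98.36] F [ 0.25 -0.14 -0.39] w 0.5 yangle 0.254
[ 0.2 -2.3 14.8]
time: 2.6
tool_pos: [439.4, 243.6, 265.3]
tcp_rot: [-3.141, 0.0, 1.824]
contact_force: [-0.3, 0.1, -0.6]
grip_width: 0.4
finger_force: 0.0
t 2.6 tip [439.23 243.6   87.34] F [-0.31  0.07 -0.56] w 0.4 yangle 0.253
[ 0.6 -0.9  3.8]
```

```bash
for i in 1; do echo '[0,0,0,3,0,0,0,0,3,0]' > next.json && python3 shift.py next.json|sed -n '2p;4p'; echo '[0,0,0,2,0,0,0,0,2,0]' > next.json && python3 shift.py next.json|sed -n '2p;4p'; echo '[0,0,0,1.5,0,0,0,0,1.5,0,0,0,0,1.5,0]' > next.json && python3 shift.py next.json; done;python3 rel.py|head -2
```

```text
tool_pos: [439.4, 243.7, 262.5]
contact_force: [0.5, -0.3, 0.0]
tool_pos: [439.6, 243.8, 260.8]
contact_force: [-0.1, -0.2, 1.7]
time: 3.48
tool_pos: [439.6, 243.8, 259.3]
tcp_rot: [3.141, -0.0, 1.824]
contact_force: [-0.3, 0.5, 1.9]
grip_width: 0.4
finger_force: 0.8
t 3.475 tip [439.61 243.79  81.31] F [-0.26  0.46  1.87] w 0.4 yangle 0.253
[ 0.6 -1.3 -2.2]
```

Key 1 pushes back 1.7–1.9 N with the tip at 81–83 mm, so it is up. On to key 2 at the same height.

```bash
echo '[0,0,0,-10,0,0,-40.6,-1.4,-10,0,0,-40.6,-1.4,-10,0,0,-40.6,-1.4,-3,0,0,-40.6,-1.4,-3,0]' > next.json && python3 shift.py next.json|sed -n '2p;4p'; python3 rel.py|sed -n '1p;3p'; echo '[0,0,0,1.5,0,0,0,0,1.5,0]' > next.json && python3 shift.py next.json|sed -n '2p;4p'; echo '[0,0,0,1.5,0,0,0,0,1.5,0,0,0,0,1.5,0]' > next.json && python3 shift.py next.json|sed -n '2p;4p'
```

```text
tool_pos: [448.1, 204.6, 261.8]
contact_force: [0.5, -1.4, 1.4]
t 4.1 tip [447.91 204.56  83.79] F [ 0.54 -1.38  1.41] w 0.1 yangle 0.254
[-0.4  0.3  0.3]
tool_pos: [448.1, 204.5, 260.6]
contact_force: [-0.8, 0.9, 1.4]
tool_pos: [448.3, 204.1, 259.3]
contact_force: [-0.8, 1.1, 2.0]
```

Key 2 also pushes back 1.4–2.0 N at 81–83 mm, so it is up. Key 3 next: the same height first, then lower in small steps only if nothing is felt.

```bash
echo '[0,0,0,-10,0,0,-41,-0.4,-10,0,0,-41,-0.4,-10,0,0,-41,-0.4,-2,0,0,-41,-0.4,-2,0]' > next.json && python3 shift.py next.json|sed -n '2p;4p'; python3 rel.py|sed -n '1p;4p'; echo '[0,0,0,2,0,0,0,0,2,0,0,0,0,2,0]' > next.json && python3 shift.py next.json|sed -n '2p;4p'; echo '[0,0,0,1.5,0,0,0,0,1.5,0,0,0,0,1.5,0]' > next.json && python3 shift.py next.json|sed -n '2p;4p'
```

```text
tool_pos: [457.7, 164.8, 260.6]
contact_force: [0.6, 0.2, 0.2]
t 5.35 tip [457.46 164.77  82.55] F [0.61 0.15 0.15] w 0.6 yangle 0.254
[-0.3  0.6 -1. ]
tool_pos: [458.2, 164.5, 259.2]
contact_force: [0.4, 0.2, 0.3]
tool_pos: [458.2, 164.3, 257.7]
contact_force: [-0.5, 0.5, 0.0]
```

No force down to 79.7 mm, so key 3 sits lower. I'll feel for contact in small steps, staying well short of 76.5 mm, where it would come free.

```bash
echo '[0,0,0,0.7,0,0,0,0,0.7,0,0,0,0,0.7,0]' > next.json && python3 shift.py next.json|sed -n '2p;4p'; echo '[0,0,0,0.5,0,0,0,0,0.5,0,0,0,0,0.5,0]' > next.json && python3 shift.py next.json|sed -n '2p;4p;6p'
```

```text
tool_pos: [458.2, 164.3, 257.0]
contact_force: [0.3, 0.4, 0.4]
tool_pos: [458.2, 164.3, 256.6]
contact_force: [0.6, -0.4, 1.6]
finger_force: 0.8
```

```bash
echo '[0,0,0,0.4,0,0,0,0,0.4,0,0,0,0,0.4,0]' > next.json && python3 shift.py next.json|sed -n '2p;4p;6p'
```

```text
tool_pos: [458.2, 164.3, 256.2]
contact_force: [-0.3, 0.2, 2.6]
finger_force: 1.2
```

Key 3 is contacted at 78.2 mm with 2.6 N, so it is the latched one. Key 4 next.

```bash
echo '[0,0,0,-14,0,0,-41,-0.3,-14,0,0,-41,-0.3,-14,0,0,-41,-0.3,-5,0,0,-41,-0.3,-5,0]' > next.json && python3 shift.py next.json|sed -n '2p;4p'; python3 rel.py|sed -n '1p;5p'; echo '[0,0,0,1,0,0,0,0,1,0,0,0,0,1,0]' > next.json && python3 shift.py next.json|sed -n '2p;4p'; echo '[0,0,0,1,0,0,0,0,1,0,0,0,0,1,0]' > next.json && python3 shift.py next.json|sed -n '2p;4p'
```

```text
tool_pos: [467.8, 125.0, 260.6]
contact_force: [-0.0, -1.5, 2.3]
t 7.85 tip [467.59 125.03  82.55] F [-0.   -1.5   2.33] w 0.8 yangle 0.254
[-0.3  0.4 -0.9]
tool_pos: [468.0, 124.8, 260.2]
contact_force: [-1.0, 0.4, 1.5]
tool_pos: [468.2, 124.6, 259.2]
contact_force: [-0.8, 0.7, 1.9]
```

Key 4 is up. Back to key 3: check that it still sits low, then press it fully in.

```bash
echo '[0,0,0,-14,0,0,41,0.4,-14,0,0,41,0.4,-14,0,0,41,0.4,1,0,0,41,0.4,1,0]' > next.json && python3 shift.py next.json|sed -n '1,2p;4p'; echo '[0,0,0,0.4,0,0,0,0,0.4,0]' > next.json && python3 shift.py next.json|sed -n '2p;4p'; python3 rel.py|sed -n '1p;4p'
```

```text
time: 9.22
tool_pos: [458.2, 163.8, 257.8]
contact_force: [-0.4, -0.3, 0.4]
tool_pos: [458.5, 164.1, 258.2]
contact_force: [0.2, 0.0, 0.6]
t 9.475 tip [458.7  164.08  80.22] F [0.2  0.01 0.62] w 0.6 yangle 0.253
[ 0.6 -0.4 -3.3]
```

Nothing is felt at 80 mm, so key 3 is still latched. Pressing now.

```bash
echo '[0,0,0,2,0,0,0,0,4,0,0,0,0,5.1,0,0,0,0,5.1,0,0,0,0,5.1,0]' > next.json && python3 shift.py next.json|sed -n '2p;4p'
```

```text
tool_pos: [458.5, 164.2, 253.2]
contact_force: [-0.6, -2.6, 7.5]
```

The force is 7.5 N at 75.2 mm, above the 3.1 N spring, so the key is on its hard stop. I'll let go, rise clear and look.

```bash
echo '[0,0,0,-5,0,0,0,0,-15,0,0,0,0,-70,0,0,0,0,-130,0,0,0,0,-150,0]' > next.json && python3 shift.py next.json|sed -n '1,2p;4p'; echo '[0,0,120,0,0,0,0,120,0,0,0,0,120,0,0,0,0,120,0,0]' > next.json && python3 shift.py next.json|sed -n '1,2p;4p'
python3 - <<'E'
from plant import bot
from h import *
t=bot.capture("top");s=bot.capture("scene")
print(caps(t["color"],(243,195,318,232),235));print(caps(s["color"],(225,205,315,250),235))
def crop(c,b):
    x0,y0,x1,y1=b;return cv2.resize(c["color"][y0:y1,x0:x1,::-1],(800,300))
cv2.imwrite("pics/c3.png",np.vstack([crop(t,(165,170,365,270)),crop(s,(150,165,350,285))]))
E
```

```text
time: 10.72
tool_pos: [458.3, 164.5, 406.6]
contact_force: [0.2, 0.1, 0.0]
time: 11.22
tool_pos: [573.9, 194.4, 402.1]
contact_force: [-0.3, 0.3, 0.5]
[([284.2, 211.7], [6, 9, 25]), ([268.4, 214.0], [9, 11, 66]), ([252.5, 217.6], [12, 12, 103])]
[([227.0, 207.0], [6, 5, 24]), ([237.5, 219.3], [14, 11, 110]), ([255.3, 222.6], [11, 10, 71]), ([277.9, 227.1], [15, 11, 109]), ([298.8, 231.0], [14, 11, 112]), ([238.9, 233.4], [12, 8, 25])]
```

View pics/c3.png

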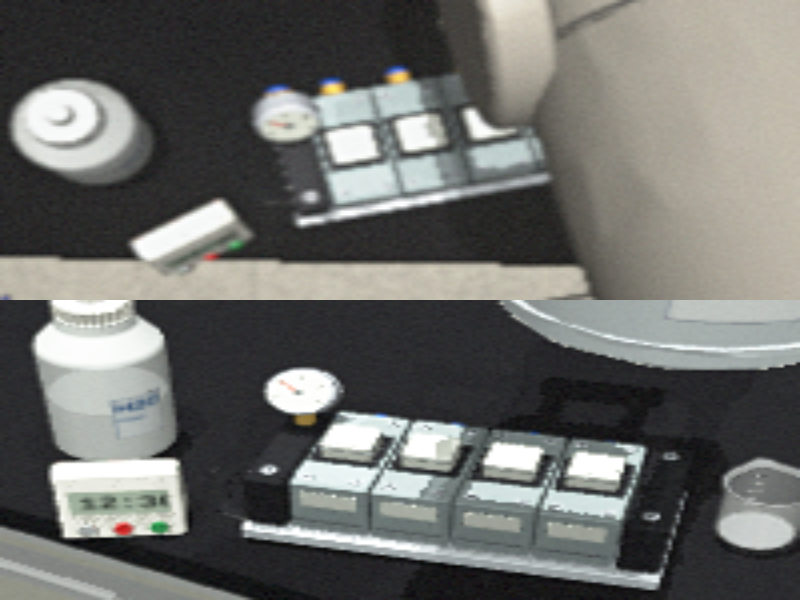

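The scene view shows all four caps standing alike. Their rows 219.3, 227.1 and 231.0 for keys 1, 3 and 4 are evenly spaced, and key 3 was at 228.7 before. The bottle, timer and beaker have not moved, so I'm handing in.

```bash
python3 -c "
from plant import bot
print(bot.close_job())"
```

```text
the job is handed in; nothing more can be done
None
```

I tapped all four keys from left to right, found the third one latched, and pressed only that one fully in and released it; the last pictures show all four keys up and the bottle, timer and beaker unmoved, and the job is handed in (no verdict was returned).

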